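Unstack the condiments onto their own trays

ROBOT

A 7-joint arm with a two-finger parallel gripper is mounted at the origin on a cart in front of the work surface, level with it; the furniture and walls round the work are solid. World frame = base frame: x ahead of the robot, y to its left, z up, the work surface at z = 0. Lengths are in m, angles in rad, forces in N, time in s.
With the tool pointing down it reaches from about 0.425 to 0.975 m from the base axis. Payload 16.7 kg.
Tool frame: the origin (TCP) lies on the centre line of the jaws, within the pads' length; the fingertips stand 19 mm ahead of it and the grasp point (between the pads) is the TCP; z points along the fingers, y is the line along which they close (so a half turn about z gives the same grasp; the last joint's range is limited). The gripper opens to 85 mm and grips with 20 to 120 N. Pads are 22 mm wide; open, the fingers measure 114 mm over their backs; the gripper's body (76 mm by 85 mm) begins 54 mm behind the grasp point. The pads swing forward as they close: fully open they stand 13 mm farther back than shut.
Start: joints at [1.075, 0.426, 0.074, 1.606, -0.034, 1.111, -0.067], TCP at [0.229, -0.635, 0.25] pointing down, gripper open.
Joint ranges: [-2.85, 2.85], [-0.5, 2.14], [-1.23, 1.37], [0.21, 2.46], [-1.02, 4.16], [0.16, 2.05], [-2.73, 2.73]. Speed limits (rad/s): [1.89, 1.89, 2.39, 2.39, 3.01, 3.01, 3.01].

INTERFACE

Orientations are given as a rotation vector (axis times angle).
In Python, from rig import move_pose, move_linear, goto_joints, grip, sleep, solve_ik, state, capture, Unreachable, hand_in gives the robot as it stands. Calls block until the motion is done:
- move_pose(position, orientation): joint-space move of the TCP to a pose.
- move_linear(position, frame=None, v=0.15, f_stop=None): straight line of the TCP; frame=None keeps the orientation; v is the mean speed in m/s. With f_stop (N) it stops when the force on the tool has changed by that much, and returns True; else False.
- goto_joints(angles): joint-space move.
- grip(opening): finger opening in m; the grip force is fixed at half the most; returns when the fingers have stopped.
- sleep(seconds).
- solve_ik(position, orientation): joint angles nearest the present ones, or None.
- state(): the state.
- capture(name): name is "scene" or "top" or "wrist"; returns a dict with "pixels" (480x640x3 uint8, blue, green, red), "mtx" (3x3 intrinsics, pixels), "k1" (the pictures are not rectified: a ray, as slopes to the right and down, at radius r is drawn at 1 + k1 r^2 times it, then the intrinsics apply), "origin" and "rotation" of the camera in the world. Camera axes: x right, y up, looking along -z (the intrinsics and any distortion apply to the point x, -y, -z); pixel columns grow to the right and rows downward; lengths in m; the calibration is good to about 2 mm. A picture is of the moment at which its call begins. There is no depth.
A pose or a line that the arm cannot do raises Unreachable and nothing moves.
- hand_in(): hands the job in; it is judged then, once.
The state is a dict: "time_s": time; "qpos": joint angles; "qvel": joint speeds; "joint_efforts": joint torques, N m; "eef_pos": TCP position; "orientation": TCP orientation; "contact_force": force on the tool from outside, world axes, zero at the start; "moment": the same for the moment, N m; "finger_gap": finger opening in m; "finger_force": force on a finger pad.
Only numpy, scipy, OpenCV 4.12 (cv2) and the standard library are available. Lean on these libraries where they do the work, as an engineer would, in place of code of your own. Each camera call takes 0.05 s, during which the arm holds its last target. There are 200 camera calls.

TASK

Two little stacks of condiments stand on the worktop. Take them apart and set each thing down gently (not dropped), upright and centred, in the wooden tray made for it: the salt shaker in the small round tray, the honey jar in the large round tray, the square canister in the square tray and the long canister in the long tray, these two lined up with their trays' sides. Tip nothing over, and leave the mug and the egg timer where they are.

Things in the scene. Friction and masses are not known exactly. Their poses are not given: they have to be found in the camera images.
- honey_jar: squat round glass jar with a flat dark screw lid, 65 mm across (lid and body), 86 mm high, about 0.33 kg; loose, origin at the centre of its underside, z up along its axis. At the start it stands on the worktop with one smaller thing (the salt shaker or the square canister) on top of it. Grasp it across the body or lid (65 mm).
- long_canister: white ceramic box-shaped canister with a flat light wooden lid that does not come off, 60 mm along its x, 92 mm along its y, 86.5 mm high, about 0.32 kg; loose, origin at the centre of its underside, z up along its axis. At the start it stands on the worktop with one smaller thing (the salt shaker or the square canister) on top of it. Grasp it across x (60 mm).
- salt_shaker: glass salt shaker with a grey domed cap, body 44 mm across up to 74 mm, cap 34 mm across above, 90 mm high, about 0.1 kg; loose, origin at the centre of its underside, z up along its axis. At the start it stands on top of the honey jar or the long canister, within about 7 mm of its centre (which of the two varies). Grasp it about the body, 44 mm wide.
- square_canister: small white ceramic canister with a flat light wooden lid that does not come off, 46 mm along x and along y, 56 mm high, about 0.14 kg; loose, origin at the centre of its underside, z up along its axis. At the start it stands on top of the honey jar or the long canister, within about 7 mm of its centre (which of the two varies). 
- small_round_tray: dark wooden round tray for the salt shaker, 76 mm outside, 66 mm inside the rim; fixed, origin at the centre of its underside; the inner floor that things stand on is 4 mm above it, the rim ends 9 mm above it and is 5 mm thick. 
- large_round_tray: dark wooden round tray for the honey jar, 96 mm outside, 86 mm inside the rim; fixed, origin at the centre of its underside; the inner floor that things stand on is 4 mm above it, the rim ends 9 mm above it and is 5 mm thick. 
- square_tray: dark wooden square tray for the square canister, 76 x 76 mm outside, 66 x 66 mm inside the rim, sides along its x and y; fixed, origin at the centre of its underside; the inner floor that things stand on is 4 mm above it, the rim ends 9 mm above it and is 5 mm thick. 
- long_tray: dark wooden oblong tray for the long canister, outside 90 mm along x and 122 mm along y, inside the rim 80 mm along x and 112 mm along y; fixed, origin at the centre of its underside; the inner floor that things stand on is 4 mm above it, the rim ends 9 mm above it and is 5 mm thick. 
- mug: white mug, 94 mm high, 82 mm across without its handle, loose, to be left alone; origin at the centre of its underside. It stands in front of the wall cabinets, whose doors are at x = 0.60 from z = 0.53 up: the wrist must stay in front of them
- egg_timer: red and white round kitchen timer, 69 mm across, 54 mm high, loose, to be left alone; origin at the centre of its underside
Things that resemble listed ones, but are neither listed nor needed, are in the scene too. What is shaped like the long_canister but turquoise is not meant.

How it is judged:
At the end, for the whole second after the job is handed in: Each thing stands on the floor of its own tray, centred within 13 mm, upright within about 4 degrees and at rest; the square canister's sides lie within 15 degrees and the long canister's within 11 degrees of their tray's sides (horizontal distance between honey_jar and large_round_tray below 0.013 m and z of honey_jar in the frame of large_round_tray between 0.001 and 0.007 m and angle between each of honey_jar, salt_shaker, square_canister, long_canister's own z axis and vertical below 0.08 rad and linear speed of each of honey_jar, salt_shaker, square_canister, long_canister below 0.02 m/s and horizontal distance between salt_shaker and small_round_tray below 0.013 m and z of salt_shaker in the frame of small_round_tray between 0.001 and 0.007 m and horizontal distance between square_canister and square_tray below 0.013 m and z of square_canister in the frame of square_tray between 0.001 and 0.007 m and horizontal distance between long_canister and long_tray below 0.013 m and z of long_canister in the frame of long_tray between 0.001 and 0.007 m and (angle between the x axis of square_canister and the x axis of square_tray, either way round below 0.26 rad or angle between the x axis of square_canister and the y axis of square_tray, either way round below 0.26 rad) and angle between the x axis of long_canister and the x axis of long_tray, either way round below 0.2 rad); the robot touches nothing.
It fails at once if the mug or the egg timer is displaced by more than 30 mm (distance of any of mug, egg_timer from where it was at the start of the episode above 0.03 m).
It fails at once if one of the four things is tipped over (more than 40 degrees) (angle between any of honey_jar, salt_shaker, square_canister, long_canister's own z axis and vertical above 0.7 rad).
It fails at once if one of the four things is dropped or thrown (moves faster than 0.5 m/s, as after a fall of more than about 13 mm, while the fingers do not touch it) ((contact force between honey_jar and the fingers below 0.05 N and linear speed of honey_jar above 0.5 m/s) or (contact force between salt_shaker and the fingers below 0.05 N and linear speed of salt_shaker above 0.5 m/s) or (contact force between square_canister and the fingers below 0.05 N and linear speed of square_canister above 0.5 m/s) or (contact force between long_canister and the fingers below 0.05 N and linear speed of long_canister above 0.5 m/s)).
It also fails if it takes over 122 s, if anything falls off the work surface, if the arm or the gripper's body presses on something with over 40 N, if the wrist force passes 120 N, or if a joint passes its speed limit or range.

## Working session

There is one attempt and no reset: what is moved stays moved. The work goes in short steps, each a Python script; the robot and the scene stay as the last script left them, time stands still between calls to the robot, and variables do not carry over. Pictures are saved under pics/ and viewed, at most 14 in all, crops included, and the job is handed in when it is done.

```bash
mkdir -p pics; ls
python3 - <<'E'
from rig import *
import cv2,pickle
d={}
for n in("scene","top"):
    c=capture(n);cv2.imwrite(f"pics/{n}0.png",c["pixels"]);d[n]=c
    print(n,c["mtx"].tolist(),c["k1"],c["origin"],c["rotation"])
pickle.dump(d,open("c0.pkl","wb"))
s=state();print(s["time_s"],s["eef_pos"],s["orientation"],s["finger_gap"])
E
```

```text
pics
scene [[584.8618387969225, 0.0, 323.0746364382525], [0.0, 584.8618387969225, 245.19482359516428], [0.0, 0.0, 1.0]] -0.07341421800639696 [-0.0715572   1.34088622  0.70532254] [ 0.32170727 -1.48993823 -2.27388863]
top [[445.18517734966616, 0.0, 327.1691590904668], [0.0, 445.18517734966616, 237.31084173487773], [0.0, 0.0, 1.0]] -0.04547990743252923 [0.34657828 0.11644842 1.25606895] [ 0.11592684 -0.10453089 -1.56032616]
0.1 [ 0.22863884 -0.63472603  0.24968317] [-3.09365181e+00 -5.40195499e-01  4.46715270e-04] 0.0856578448524294
```

View pics/scene0.png

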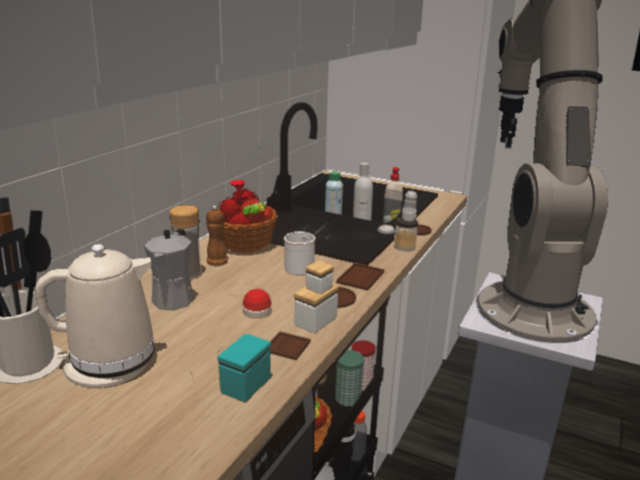

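View pics/top0.png

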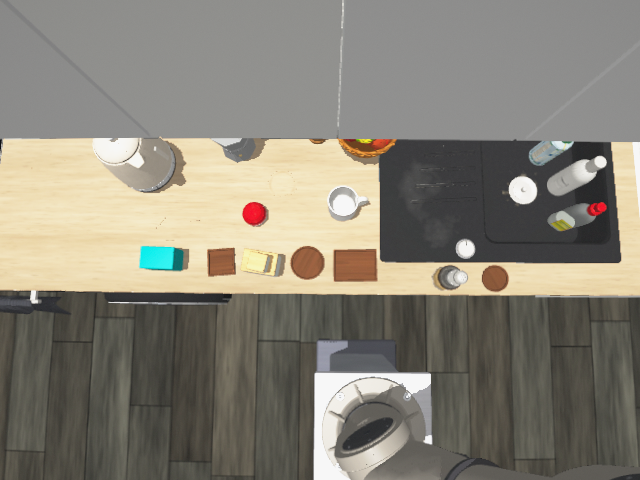

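The scene shows the square canister on the white long canister (318,280 / 316,308), and the salt shaker on the honey jar (408,207 / 405,235). The turquoise box (245,367) is the decoy. In the top view, the square tray is at (221,262), the large round tray at (307,263), the long tray at (355,265) and the small round tray at (495,278). The stacks are at (260,262) and (450,278). I'll enlarge these.

Run:
```python
import cv2,numpy as np
t=cv2.imread("pics/top0.png");s=cv2.imread("pics/scene0.png")
r=lambda im,x,y,w,h,k:cv2.resize(im[y:y+h,x:x+w],None,fx=k,fy=k,interpolation=cv2.INTER_CUBIC)
a=r(t,200,235,200,55,4)       # 800x220
b=np.hstack([r(t,430,255,100,45,4),r(s,380,180,100,45,4)])
b2=np.hstack([r(s,260,250,140,50,4)[:, :560],np.zeros((200,240,3),np.uint8)])
cv2.imwrite("pics/a.png",np.vstack([a,b]))
cv2.imwrite("pics/b.png",np.hstack([r(s,265,250,130,115,4),r(s,380,180,65,115,4)]))
```

```text
(no output)
```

View pics/a.png

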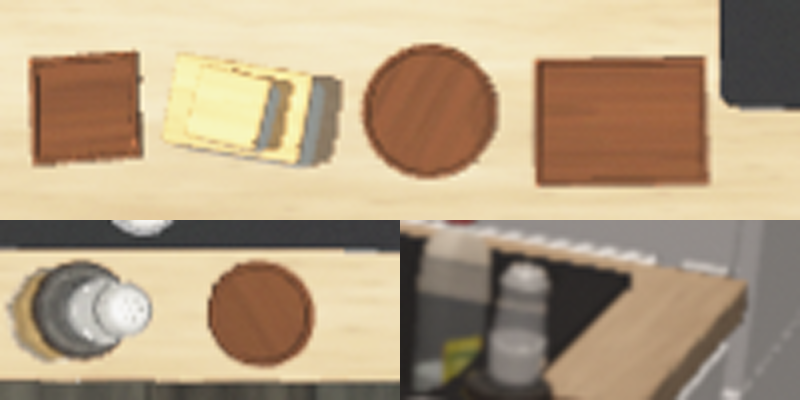

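View pics/b.png

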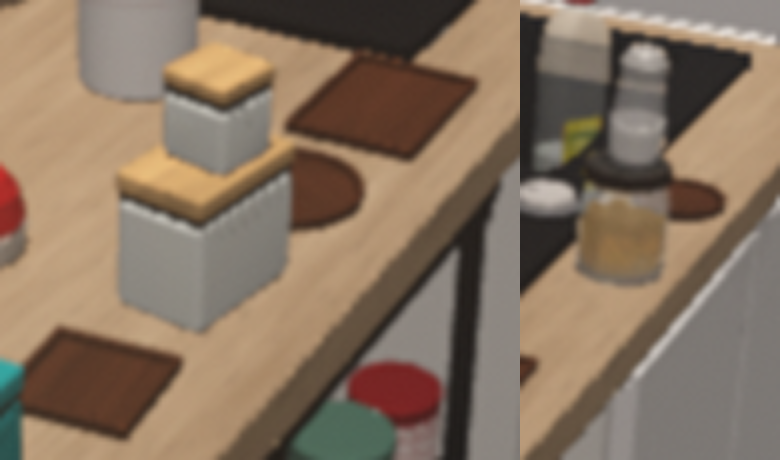

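```bash
cat > h.py <<'E'
import numpy as np,cv2,pickle
from scipy.spatial.transform import Rotation as R
def px2w(c,uv,z):
    uv=np.atleast_2d(np.array(uv,float)); K=np.array(c["mtx"])
    p=cv2.undistortPoints(uv.reshape(-1,1,2),K,np.array([c["k1"],0,0,0,0.])).reshape(-1,2)
    d=np.c_[p[:,0],-p[:,1],-np.ones(len(p))]
    r=np.array(c["rotation"]);M=r if r.shape==(3,3) else R.from_rotvec(r).as_matrix()
    d=d@M.T; o=np.array(c["origin"])
    return o+d*((z-o[2])/d[:,2])[:,None]
E
python3 - <<'E'
from h import *
from rig import *
d=pickle.load(open("c0.pkl","rb"));t=d["top"];s=d["scene"]
A=lambda pts:[(200+x/4-.375,235+y/4-.375) for x,y in pts]
B=lambda pts:[(430+x/4-.375,255+(y-220)/4-.375) for x,y in pts]
C=lambda pts:[(265+x/4-.375,250+y/4-.375) for x,y in pts]
D=lambda pts:[(380+(x-520)/4-.375,180+y/4-.375) for x,y in pts]
def sh(n,c,pts,z):
    p=px2w(c,pts,z)[:,:2];e=np.diff(np.r_[p,p[:1]],axis=0)
    print(n,p.mean(0).round(4),np.hypot(*e.T).round(3),np.degrees(np.arctan2(e[:,1],e[:,0])).round(1))
sh("sqtray",t,A([(31,58),(138,52),(143,157),(35,165)]),.009)
sh("large",t,A([(362,110),(430,43),(498,110),(430,178)]),.009)
sh("long",t,A([(535,58),(706,57),(709,184),(536,185)]),.009)
sh("small",t,B([(208,314),(261,261),(315,314),(261,367)]),.009)
sh("longcan",t,A([(176,52),(312,75),(299,166),(163,145)]),.0865)
sh("sqcan",t,A([(197,63),(272,78),(258,150),(185,138)]),.1425)
sh("jar",t,B([(33,310),(81,262),(129,310),(81,358)]),.086)
sh("cap",t,B([(97,309),(125,282),(152,309),(125,336)]),.163)
sh("mug",t,[(328,203),(343,187),(358,203),(343,219)],.094)
sh("timer",t,[(254,213)],.03)
print("scene:")
sh("sqtray",s,C([(62,327),(182,358),(126,438),(17,384)]),.009)
sh("long",s,C([(358,52),(478,87),(410,158),(285,128)]),.009)
sh("longcan",s,C([(118,180),(204,213),(296,150)]),.0865)
sh("sqcan",s,C([(163,72),(217,44),(275,70),(216,100)]),.1425)
sh("jar",s,D([(584,165),(672,165)]),.086)
sh("cap",s,D([(622,60),(668,60)]),.163)
E
```

```text
sqtray [0.4517 0.4242] [0.076 0.074 0.076 0.076] [ -86.3 -175.2   94.8    4.7]
large [0.4521 0.182 ] [0.067 0.067 0.067 0.068] [ -44.6 -134.2  135.5   45.7]
long [0.4456 0.0475] [0.12  0.089 0.121 0.089] [ -89.2 -179.    90.7    0.8]
small [ 0.4108 -0.3453] [0.054 0.052 0.054 0.051] [ -46.2 -135.2  133.    44.4]
longcan [0.445 0.305] [0.092 0.061 0.091 0.062] [-99.1 173.2  81.8  -6. ]
sqcan [0.4416 0.302 ] [0.049 0.046 0.047 0.048] [-100.8  170.5   81.2   -7.3]
jar [ 0.4088 -0.1975] [0.045 0.044 0.045 0.044] [ -45.7 -135.6  134.1   44.6]
cap [ 0.4054 -0.2039] [0.024 0.023 0.024 0.023] [ -46.9 -135.6  134.    45.6]
mug [0.6037 0.0841] [0.059 0.059 0.059 0.059] [ -42.1 -137.4  137.6   43. ]
timer [0.5875 0.3323] [0.] [0.]
scene:
sqtray [0.4496 0.4265] [0.072 0.08  0.076 0.06 ] [-176.2   97.   -11.4  -82.7]
long [0.4434 0.0568] [0.093 0.116 0.087 0.128] [174.1  89.6   1.3 -87.7]
longcan [0.4341 0.3323] [0.059 0.09  0.106] [170.9 -97.8  48.8]
sqcan [0.44   0.3105] [0.047 0.045 0.05  0.044] [-101.4  162.2   76.7  -21.3]
jar [ 0.4096 -0.1954] [0.065 0.065] [-149.3   30.7]
cap [ 0.4083 -0.2094] [0.034 0.034] [-148.5   31.5]
```

```bash
cat >> h.py <<'E'
from rig import *
def ori(a):
    c,s=np.cos(a),np.sin(a)
    return R.from_matrix(np.array([[-s,c,0],[c,s,0],[0,0,-1]])).as_rotvec()
P=dict(salt=((.4055,-.205),0.,.0864),jar=((.409,-.197),0.,0.),sq=((.4415,.3025),np.radians(-9),.0865),lc=((.445,.305),np.radians(-7.5),0.))
T=dict(salt=((.4108,-.3453),0.),jar=((.4521,.182),0.),sq=((.4517,.4242),np.radians(4.7)),lc=((.4456,.048),np.radians(.9)))
G=dict(salt=.05,jar=.055,sq=.03,lc=.055)
E
python3 - <<'E'
from h import *
s=state();print(R.from_rotvec(s["orientation"]).as_matrix().round(2).tolist())
for D in(P,T):
  for k in D:
    (x,y),a=D[k][:2]
    for h in(0,np.pi):
      print(k,round(a+h,2),[None if (q:=solve_ik([x,y,z],ori(a+h))) is None else np.round(q,2).tolist() for z in(.055,.2,.3)])
E
```

```text
[[0.94, 0.34, -0.0], [0.34, -0.94, 0.0], [-0.0, -0.0, -1.0]]
salt 0.0 [[0.63, 0.39, -0.36, 2.22, 0.25, 0.56, 0.09], [0.69, 0.15, -0.39, 2.12, 0.07, 0.89, 0.26], [0.71, 0.03, -0.38, 2.0, 0.01, 1.12, 0.32]]
salt 3.14 [[0.15, 0.38, 0.21, 2.25, -0.15, 0.53, -2.66], [-0.74, 0.28, 1.26, 2.18, -0.34, 0.9, -2.42], None]
jar 0.0 [[0.62, 0.39, -0.36, 2.22, 0.25, 0.57, 0.07], [0.68, 0.15, -0.4, 2.12, 0.07, 0.89, 0.24], [0.7, 0.03, -0.39, 2.0, 0.01, 1.12, 0.3]]
jar 3.14 [[0.13, 0.38, 0.2, 2.25, -0.15, 0.53, -2.69], [-0.76, 0.28, 1.26, 2.18, -0.34, 0.9, -2.44], None]
sq -0.16 [[-0.11, 0.58, -0.77, 2.03, 0.59, 0.76, -1.39], [0.02, 0.38, -0.89, 1.93, 0.35, 1.0, -1.2], [0.23, 0.34, -1.15, 1.81, 0.33, 1.21, -1.18]]
sq 2.98 [[0.07, 0.7, -1.03, 2.02, 0.8, 0.89, 1.58], [0.11, 0.43, -1.02, 1.92, 0.43, 1.03, 1.88], [0.14, 0.29, -1.03, 1.81, 0.27, 1.19, 2.02]]
lc -0.13 [[-0.1, 0.59, -0.78, 2.02, 0.6, 0.77, -1.37], [0.01, 0.39, -0.89, 1.92, 0.36, 1.0, -1.17], [0.22, 0.35, -1.15, 1.8, 0.34, 1.21, -1.16]]
lc 3.01 [[0.07, 0.71, -1.03, 2.01, 0.8, 0.89, 1.61], [0.1, 0.44, -1.02, 1.92, 0.43, 1.03, 1.9], [0.14, 0.
[... 498 characters left out ...]
3, 2.13, 0.77, 0.82, 1.94], [0.37, 0.33, -1.02, 2.02, 0.34, 0.97, 2.31], [0.43, 0.18, -1.04, 1.91, 0.17, 1.15, 2.47]]
sq 0.08 [[-0.37, 0.66, -0.66, 1.84, 0.53, 0.83, -1.21], [-0.27, 0.49, -0.78, 1.75, 0.39, 1.06, -1.1], [-0.15, 0.45, -0.95, 1.63, 0.38, 1.26, -1.09]]
sq 3.22 [[-0.13, 0.82, -1.03, 1.83, 0.84, 1.01, 1.71], [-0.12, 0.59, -1.03, 1.74, 0.55, 1.14, 1.91], [-0.11, 0.47, -1.03, 1.63, 0.42, 1.28, 2.02]]
lc 0.02 [[0.36, 0.45, -0.72, 2.22, 0.5, 0.63, -0.7], [0.43, 0.18, -0.74, 2.11, 0.15, 0.9, -0.38], [0.46, 0.04, -0.72, 1.99, 0.03, 1.12, -0.26]]
lc 3.16 [[0.6, 0.57, -1.03, 2.21, 0.74, 0.76, 2.23], [0.68, 0.24, -1.02, 2.1, 0.25, 0.93, 2.67], [-1.75, -0.45, 1.22, 2.07, 0.44, 1.26, 2.45]]
```

Run:
```python
from h import *
move_pose([.4055,-.205,.27],ori(0))
c=capture("wrist");cv2.imwrite("pics/w1.png",c["pixels"]);pickle.dump(c,open("w1.pkl","wb"))
s=state();print(s["time_s"],s["eef_pos"],c["origin"])
```

```text
1.85 [ 0.405421   -0.20605318  0.26986995] [ 0.40586354 -0.12200835  0.39326143]
```

View pics/w1.png

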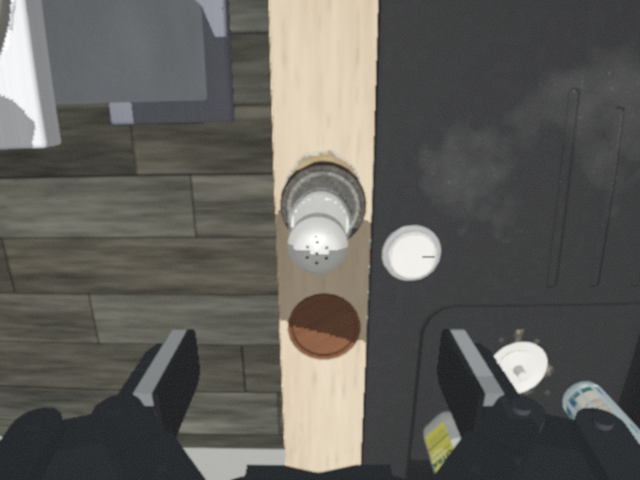

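Wrist view: shaker cap centred at (317,243), jar lid at (323.5,204), small tray at (324.5,326). The white knob at (412,252) is clear of the gripper.

Run:
```python
from h import *
c=pickle.load(open("w1.pkl","rb"))
for n,p,z in(("cap",[(317,243),(287,243),(349,243)],.165),("jar",[(323.5,204),(281,204),(366,204)],.086),("tray",[(324.5,326),(288.5,326),(360.5,326)],.009),("knob",[(412,252)],.0)):
    print(n,px2w(c,p,z)[:,:2].round(4).tolist())
```

```text
cap [[0.405, -0.199], [0.3881, -0.199], [0.4231, -0.199]]
jar [[0.4096, -0.1954], [0.3783, -0.1953], [0.4409, -0.1954]]
tray [[0.4118, -0.3409], [0.3752, -0.3408], [0.4485, -0.341]]
knob [[0.4976, -0.2642]]
```

```bash
cat >> h.py <<'E'
P["salt"]=((.405,-.2015),0.,.0862);P["jar"]=((.409,-.1965),0.,0.);T["salt"]=((.4113,-.343),0.)
def pick(k,up):
    (x,y),a,b=P[k];z=b+G[k]
    move_linear([x,y,z],v=.12)
    grip(0.); s=state();print(k,"gap",round(s["finger_gap"],4),"F",s["finger_force"],"pos",np.round(s["eef_pos"],4),"t",s["time_s"])
    move_linear([x,y,z+.02],v=.06)
    move_linear([x,y,up],v=.15);print("lifted gap",round(state()["finger_gap"],4))
def place(k,up,exit=.25):
    (x,y),a=T[k];z=.004+G[k]
    move_pose([x,y,up],ori(a))
    move_linear([x,y,z+.015],v=.15)
    hit=move_linear([x,y,z-.004],v=.025,f_stop=5)
    s=state();print("down",hit,np.round(s["eef_pos"],4),"want",z,s["contact_force"])
    sleep(.2);grip(.085);move_linear([x,y,z+.02],v=.06);move_linear([x,y,exit],v=.2);print("t",state()["time_s"])
def look(n,x,y,w,h,k,f):
    c=capture(n);im=c["pixels"][y:y+h,x:x+w];cv2.imwrite("pics/"+f,cv2.resize(im,None,fx=k,fy=k,interpolation=cv2.INTER_CUBIC));return c
E
python3 - <<'E'
from h import *
(x,y),a,b=P["salt"]
move_pose([x,y,.25],ori(0))
pick("salt",.20)
place("salt",.20)
look("wrist",0,0,640,480,1,"w2.png")
E
```

```text
salt gap 0.0374 F 58.79846770665608 pos [ 0.4055 -0.2018  0.1369] t 3.7167
lifted gap 0.0372
down True [ 0.4114 -0.3433  0.0551] want 0.054000000000000006 [-1.27783133  1.66539532 10.90781265]
t 9.1
```

View pics/w2.png

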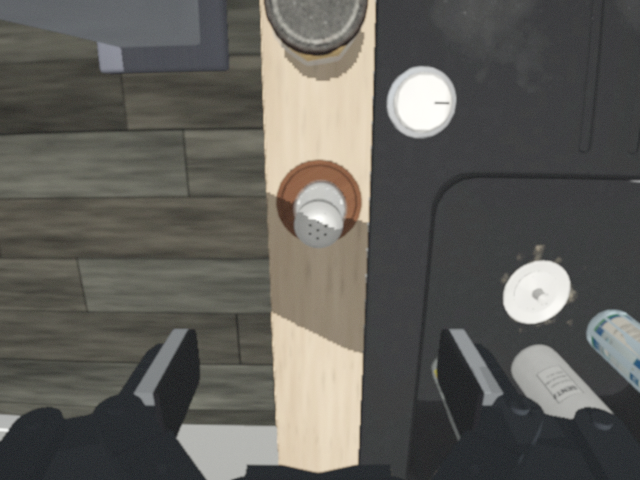

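The shaker stands upright within its tray (cap at 319,222; tray at 319,202). Next is the jar, then a look above the other stack.

Run:
```python
from h import *
c=capture("wrist")
(x,y),a,b=P["jar"]
print("cap",px2w(c,[(319,222)],.088)[0],"tray",px2w(c,[(319.5,202)],.009)[0],"jar",px2w(c,[(315.5,5)],.086)[0])
move_pose([x,y,.22],ori(0))
pick("jar",.2)
place("jar",.2,.2)
(x,y),a,b=P["sq"]
move_pose([x,y,.27],ori(a))
c=look("wrist",0,0,640,480,1,"w3.png");pickle.dump(c,open("w3.pkl","wb"));print(state()["time_s"])
```

```text
cap [ 0.41129213 -0.33882513  0.088     ] tray [ 0.41171558 -0.34309205  0.009     ] jar [ 0.40903181 -0.20234401  0.086     ]
jar gap 0.0645 F 60.04059490864165 pos [ 0.4091 -0.1967  0.056 ] t 11.725
lifted gap 0.0646
down True [0.4522 0.1819 0.0601] want 0.059 [-1.68551161 -2.29349819 13.52512104]
t 17.95
18.6167
```

View pics/w3.png

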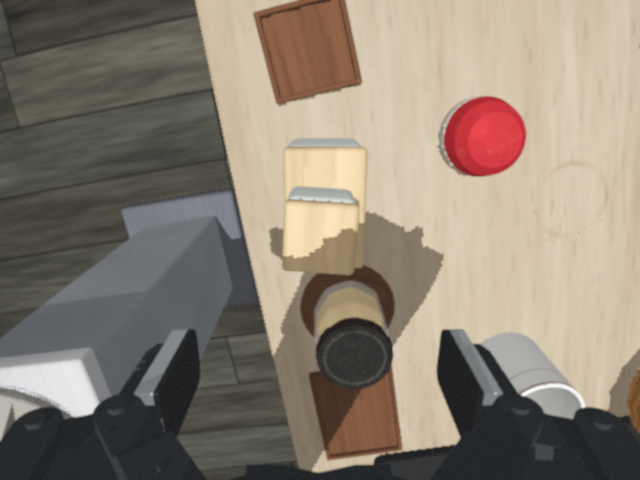

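Wrist view: square lid corners at about (287,199),(358,200),(353,274),(283,270). The long lid's far edge runs (285,149)–(366,149). The square tray's near corners are (278,104) and (361,83). The jar stands upright in its tray.

Run:
```python
from h import *
c=pickle.load(open("w3.pkl","rb"))
def sh(n,pts,z):
    p=px2w(c,pts,z)[:,:2];e=np.diff(np.r_[p,p[:1]],axis=0)
    print(n,p.mean(0).round(4),np.hypot(*e.T).round(3),np.degrees(np.arctan2(e[:,1],e[:,0])).round(1))
sh("sq",[(287,199),(358,200),(353,274),(283,270)],.1425)
sh("lc far edge",[(285,149),(366,149)],.0865)
sh("sqtray",[(254,14),(343,-6),(361,83),(278,104)],.009)
sh("jarlid",[(354,353)],.09);sh("largetray",[(348,309)],.009)
```

```text
sq [0.4428 0.3061] [0.042 0.048 0.044 0.046] [  -9.7 -101.   167.6   76.6]
lc far edge [0.4538 0.3518] [0.057 0.057] [ -8.8 171.2]
sqtray [0.4524 0.4265] [0.074 0.071 0.073 0.074] [   2.7  -85.7 -175.2   95.2]
jarlid [0.4525 0.1859] [0.] [0.]
largetray [0.4525 0.1842] [0.] [0.]
```

```bash
cat >> h.py <<'E'
r=np.radians
P["sq"]=((.442,.3045),r(-10.),.0863);P["lc"]=((.446,.3055),r(-8),0.);T["sq"]=((.452,.4255),r(4.5));T["lc"]=((.4456,.0485),r(.9))
E
python3 - <<'E'
from h import *
(x,y),a,b=P["sq"]
move_pose([x,y,.22],ori(a))
pick("sq",.19)
place("sq",.19,.2)
(x,y),a,b=P["lc"]
move_pose([x,y,.2],ori(a))
c=look("top",200,235,200,55,4,"t2.png");pickle.dump(c,open("t2.pkl","wb"))
c=look("wrist",0,0,640,480,1,"w4.png");pickle.dump(c,open("w4.pkl","wb"));print(state()["time_s"])
E
```

```text
sq gap 0.0453 F 60.15279358980479 pos [0.4423 0.3047 0.117 ] t 20.4
lifted gap 0.0455
down True [0.452  0.4254 0.0345] want 0.034 [-1.9386314  -2.89053936 11.43852895]
t 25.6667
26.3167
```

View pics/w4.png

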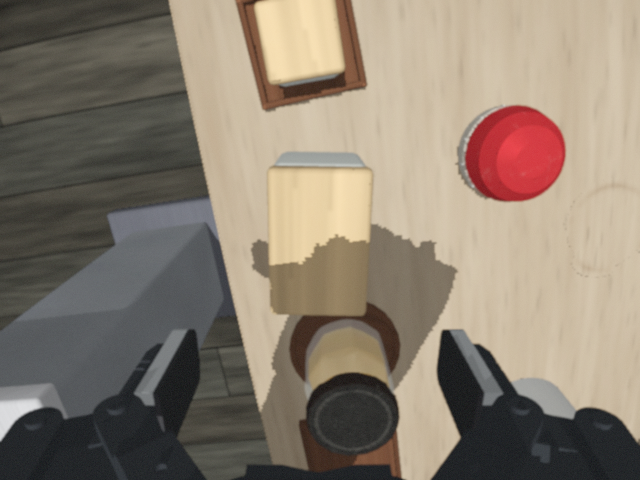

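The square canister sits aligned in its tray (300,40). The long lid's corners are (267,167),(373,168),(366,315),(271,313).

Run:
```python
from h import *
c=pickle.load(open("w4.pkl","rb"))
p=px2w(c,[(267,167),(373,168),(366,315),(271,313)],.0865)[:,:2];e=np.diff(np.r_[p,p[:1]],axis=0)
m=p.mean(0);print(m.round(4),np.hypot(*e.T).round(3),np.degrees(np.arctan2(e[:,1],e[:,0])).round(1))
if np.hypot(*(m-P["lc"][0]))<.008:
    (x,y),a,b=P["lc"]
    P["lc"]=((x,(y+m[1])/2),a,b)
    pick("lc",.21); place("lc",.21,.25)
    move_pose([.42,-.05,.4],ori(0)) if solve_ik([.42,-.05,.4],ori(0)) is not None else None
    a=look("top",200,235,200,55,4,"x.png");b=look("top",430,255,100,45,4,"y.png")
    s=look("scene",220,170,220,210,3,"s5.png")
    X,Y=cv2.imread("pics/x.png"),cv2.imread("pics/y.png")
    cv2.imwrite("pics/t5.png",np.vstack([X,np.hstack([Y,np.zeros_like(Y)])]));pickle.dump(a,open("t5.pkl","wb"))
    print(state()["time_s"],state()["eef_pos"])
```

```text
[0.4471 0.3085] [0.058 0.091 0.059 0.09 ] [ -8.5 -98.3 170.7  81.4]
lc gap 0.0593 F 63.81215840578079 pos [0.4464 0.3071 0.0558] t 28.0333
lifted gap 0.059
down True [0.4456 0.0484 0.0594] want 0.059 [0.72667132 0.7829027  3.31703514]
t 34.2833
35.1917 [ 0.41981969 -0.04932899  0.39869685]
```

View pics/t5.png

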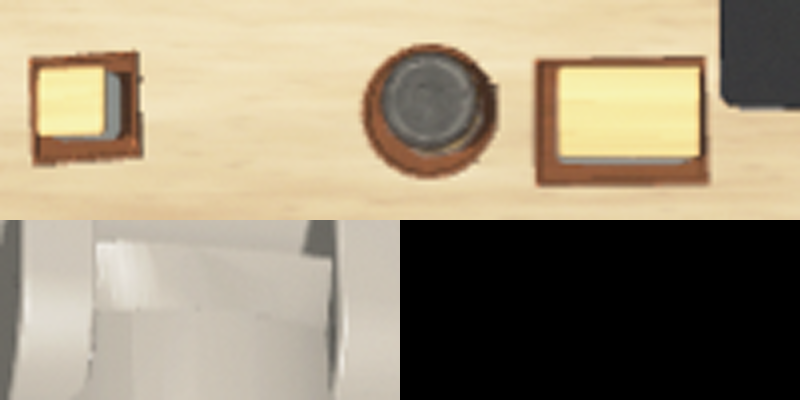

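View pics/s5.png

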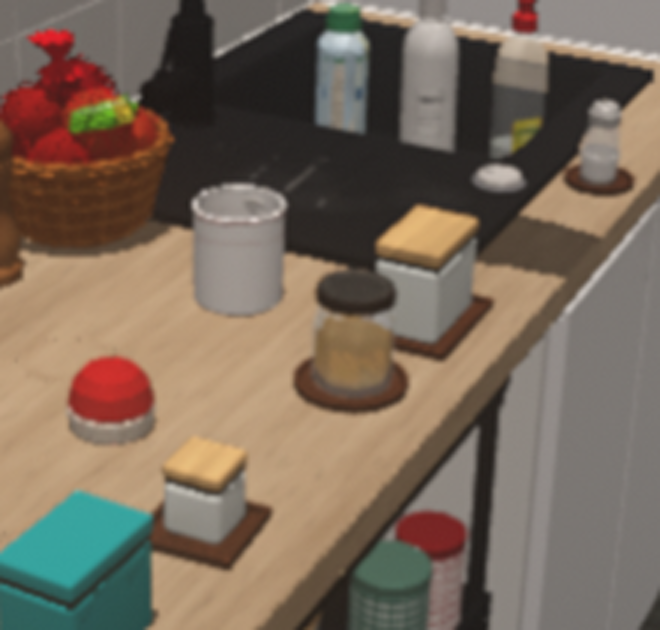

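All four stand upright in their trays. From the top crop: square lid (37,67)–(106,137), jar lid centre (430,101), long lid (558,67)–(701,157). I'll check that they are centred.

Run:
```python
from h import *
t=pickle.load(open("t5.pkl","rb"))
A=lambda pts:[(200+x/4-.375,235+y/4-.375) for x,y in pts]
for n,k,pts,z in(("sq","sq",[(37,67),(105,66),(106,137),(37,137)],.0605),("jar","jar",[(430,101)],.09),("long","lc",[(558,67),(700,65),(701,157),(558,158)],.0905)):
    p=px2w(t,A(pts),z)[:,:2];e=np.diff(np.r_[p,p[:1]],axis=0)
    print(n,p.mean(0).round(4),T[k][0],np.hypot(*e.T).round(3),np.degrees(np.arctan2(e[:,1],e[:,0])).round(1))
```

```text
sq [0.4514 0.4222] (0.452, 0.4255) [0.046 0.048 0.047 0.048] [ -88.7 -177.    90.5    2.5]
jar [0.4512 0.1778] (0.4521, 0.182) [0.] [0.]
long [0.4452 0.047 ] (0.4456, 0.0485) [0.093 0.06  0.093 0.06 ] [ -88.8 -179.7   90.8    0.3]
```

Everything is within about 5 mm of its tray centre and aligned, so I'm handing in.

```bash
python3 -c "
from rig import *
print(hand_in())"
```

```text
the job is handed in; nothing more can be done
None
```

I handed the job in at about 35 s of the 122 s: all four things stand upright in their own trays, measured within about 5 mm of centre with both canisters aligned, and the mug and egg timer were not touched; no verdict was returned.

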